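# Press a moss slide in the slide press

### The arm

A 7-joint arm with a two-finger parallel gripper is mounted at the origin on the work surface. World frame = base frame: x ahead of the robot, y to its left, z up, the work surface at z = 0. Lengths are in m, angles in rad, forces in N, time in s.
With the tool pointing down it reaches from about 0.35 to 0.9 m from the base axis. Payload 8.1 kg.
Tool frame: the origin (TCP) lies midway between the tips of the shut fingers; the grasp point (between the pads) lies arm.grip_point_offset behind it (arm.grip_point_offset is the distance from the TCP to the grasp point, in m); y points along the fingers, z is the direction in which the jaws open and shut, and the axes are right-handed (so a half turn about y gives the same grasp; the last joint's range is limited). The gripper opens to 92 mm and grips with 3 to 60 N. Pads are 19 mm wide; open, the fingers measure 130 mm over their backs; the gripper's body (75 mm by 190 mm) begins 47 mm behind the grasp point.
Start: joints at [-1.317, 0.434, 0.025, 1.573, -0.012, 1.134, -0.075], TCP at [0.218, 0.586, 0.227] pointing down, gripper open.
Joint ranges: [-2.62, 2.62], [-0.44, 2.09], [-1.27, 1.32], [0.08, 2.57], [-1.32, 4.46], [0.12, 2], [-2.74, 2.74]. Speed limits (rad/s): [2.22, 2.22, 3.01, 3.01, 3.14, 3.14, 3.14].

### API

Orientations are given as a rotation vector (axis times angle).
In Python, from cell import arm, get_image, camera_info gives the robot as it stands.
- The arm moves only by the tool carry_out, never from a script. Its argument "steps" is one flat list of numbers, 5 for each row, row after row: the opening, from 0 (shut) to 1 (fully open), then the shift along the world's x, y, z in units of 0.1 m (1.0 is 0.1 m), then the turn about the world's z in units of 45 degrees (1.0 is 45 degrees). In form: [hand, dx, dy, dz, spin, hand, dx, dy, dz, spin, ...]. A call has 1 to 12 rows; each row is the pose to reach, as a shift and turn from the pose commanded when the call began; what a row does not reach only later rows make up. A row lasts 1/10 s, in which the tool goes at most 50 mm and 8.59 degrees, less where a joint would pass 70% of its speed; a pose out of reach is approached as far as the arm can. A call with a number of a shift or a turn outside -1 to 1 is refused whole. A call with a gripper value outside its range is refused whole. The fingers move at their own pace and stop on an object; "grip_force" is the grip in N (left out, the last holds). Time passes only in rows, so rows that repeat a pose let the fingers close. It gives the time, the measured TCP pose, the force and the opening at its end, in the units of the state.
- arm.observe(): the state, without advancing time (a new reading comes with each control period).
- get_image(name): name is "scene" or "side" or "wrist"; returns (picture, depth): 480x640x3 uint8, red, green, blue; 480x640 float32, m along the optical axis (not along the pixel's ray), 0 where there is no reading.
- camera_info(name): a dict with "fovy" (degrees; the focal length in pixels is half the picture's height over the tangent of half this angle, whatever the lens; pixels are square), "cx", "cy" (the principal point, pixels), "R" (3x3) and "t" (3): a world point X has camera coordinates R X + t; the wrist camera has in their place "tool_from_camera" (4x4, takes a point from camera to tool coordinates, whose origin is the TCP and whose axes are the tool frame's). Camera axes: x right, y down, z forward; pixel columns grow to the right and rows downward; lengths in m; the calibration is good to about 2 mm. A picture is of the moment at which its call begins: read the wrist's pose just before it. camera_info takes no time and is no camera call.
- arm.sign_off(): hands the job in, once; it reports no verdict.
The state is a dict: "clock": time; "joints": joint angles; "dq": joint speeds; "joint_efforts": joint torques, N m; "position": TCP position; "ee_rot": TCP orientation; "force": force on the tool from outside, world axes, zero at the start; "ft_torque": the same for the moment, N m; "width": opening from 0.0 (shut) to 1.0 (fully open).
Only numpy, scipy, OpenCV 4.12 (cv2) and the standard library are available. Lean on these libraries where they do the work, as an engineer would, in place of code of your own. Each camera call takes 0.05 s, during which the arm holds its last target. There are 200 camera calls.

### The job

Gently push the slide carrier by its blue tab all the way in against the end stop of the slide press. Then wind the T-handle clockwise (seen from above), half a turn at a time and taking alternate ends, until the pad presses on the slide with about 60 N; do not crush the glass and leave the bottle, dish and slide box alone.

Things in the scene. Friction and masses are not known exactly. Their poses are not given: they have to be found in the camera images.
- press: White slide press fixed to the desk, C-shaped: base plate 200 x 180 x 20, a column (36 x 44) at its -x side, an arm (top 150 above the desk) reaching over the anvil, and under it a ram with a black 26 diameter rubber pad. Origin on the desk under the vertical screw axis; z up. The carrier goes in along the press's +y; the press may be turned by up to 0.3 rad.
- screw_axis (a point): Point on the vertical screw axis at the bar's height, 200 above the desk (50 above the press arm); axes as the press's. Turning the handle takes about 0.40 N m of torque about this axis while the pad is free; once the sprung pad bears on the slide, 0.05 N m more for each 10 N of pad force (0.69 N m at 60 N). Pad force grows about 65 N per rad.
- handle (a joint): Turning angle of the T-handle (rad); grows clockwise seen from above, which lowers the pad. At 0 the bar's red end points along the press's +x. Starts at 0 to 1.4, limits 0 and 12.4; stays where it is left, at constant height, and holds its load. The pad first touches the slide some 3.4 to 6.6 rad after the start; how far is not known beforehand and must be felt.
- red_end (a point): Grip point near the red-capped end of the T-handle's bar: round horizontal steel bar, 12 diameter, 108 long overall over the end caps (15 diameter, 6 long). This point lies on the bar's centre line 42 from the screw axis; x of the point points outward along the bar, z up. A hub of 32 diameter is at the middle.
- black_end (a point): Same at the opposite, black-capped end, 42 from the screw axis; its x points inward, towards the red end.
- carrier: Loose aluminium slide carrier, 0.35 kg: plate 60 (x) x 80 (y) x 10 with a glass slide on it, lying on the press's anvil between two low side rails (about 2 play each side), from it an 18 wide stem runs out along -y to the blue tab. Origin at the centre of the plate's underside; y points into the press (the pushing direction).
- tab (a point): Centre of the upright blue push tab at the outer end of the carrier's stem: 34 wide (x), 10 thick (y), 30 high (20 below to 10 above this point); axes as the carrier's. Push it on its outer (-y) face.
- seat (a point): Centre of the top face of the anvil, on the screw axis; the carrier's origin is here when the carrier is fully home against the end stop. The anvil is 36 to 44 above the desk; axes as the press's.
- stain: Small amber bottle, 44 diameter, 85 high, leave alone. Origin under its centre.
- dish: Shallow glass dish, 86 diameter, 16 high, leave alone. Origin under its centre.
- slidebox: Closed green slide box 90 x 60 x 32, leave alone. Origin under its centre.

How it is judged:
By the outcome, as a careful person would: the job done as asked, in the order asked, and still so for the second after the job is handed in, with the robot touching nothing.
It also fails if it takes over 72 s, if anything falls off the work surface, if the arm or the gripper's body presses on something with over 40 N, if the wrist force passes 120 N, or if a joint passes its speed limit or range.

## Working session

There is one attempt and no reset: what is moved stays moved. The work goes in short steps, Python scripts to look and compute and a tool call to move; the robot and the scene stay as the last step left them, time stands still between calls to the robot, and variables do not carry over. Pictures are saved under pics/ and viewed, about 8 in all and at most 12, crops included, and the job is handed in when it is done.

Besides the shell and the picture viewer there is one more tool, called as a command line: name --argument value ..., lists and objects as JSON in quotes. carry_out: Moves the arm, as the interface text tells. Shifts and turns lie within -1 to 1; 1 stands for 0.1 m of shift or 45 degrees of turn. Its arguments: {"type":"object","properties":{"steps":{"type":"array","items":{"type":"number"}},"grip_force":{"type":"number"}},"required":["steps"]}

```bash
mkdir -p pics; cat > h.py <<'E'
import numpy as np, cv2
from cell import arm,get_image,camera_info
from scipy.spatial.transform import Rotation as Ro
def cam(name):
    s=arm.observe(); rgb,d=get_image(name); i=camera_info(name)
    f=240/np.tan(np.radians(i['fovy'])/2)
    if 'R' in i: R=np.array(i['R']);t=np.array(i['t']);A=R.T;b=-R.T@t
    else:
        T=np.array(i['tool_from_camera']);Rt=Ro.from_rotvec(s['ee_rot']).as_matrix()
        A=Rt@T[:3,:3];b=Rt@T[:3,3]+np.array(s['position'])
    return rgb,d,f,i['cx'],i['cy'],A,b
def cloud(c):
    rgb,d,f,cx,cy,A,b=c
    v,u=np.mgrid[:480,:640]
    P=np.stack([(u-cx)/f*d,(v-cy)/f*d,d],-1)@A.T+b
    P[d==0]=np.nan
    return P
def save(c,n,crop=None,k=1):
    im=c[0][...,::-1]
    if crop: x0,y0,x1,y1=crop; im=im[y0:y1,x0:x1]
    cv2.imwrite('pics/'+n,cv2.resize(im,None,fx=k,fy=k,interpolation=cv2.INTER_CUBIC))
E
python3 - <<'E'
from h import *
s=arm.observe(); print({k:np.round(v,3) for k,v in s.items()}, arm.grip_point_offset)
print(Ro.from_rotvec(s['ee_rot']).as_matrix().round(2))
for n in('scene','side'):
    c=cam(n); save(c,n+'0.png'); np.savez('pics/'+n,P=cloud(c),rgb=c[0]); print(n,c[6].round(2),c[5].round(2).tolist())
E
```

```text
{'clock': np.float64(0.0), 'joints': array([-1.317,  0.435,  0.025,  1.574, -0.012,  1.134, -0.075]), 'dq': array([-0.   ,  0.   ,  0.   , -0.   , -0.   , -0.   , -0.002]), 'joint_efforts': array([-1.0000e-03, -6.6786e+01,  9.8400e-01, -3.1446e+01, -6.0000e-02,
        4.3000e-02,  0.0000e+00]), 'position': array([0.218, 0.585, 0.226]), 'ee_rot': array([-1.554,  0.28 , -0.28 ]), 'force': array([-0.392,  0.335,  1.187]), 'ft_torque': array([ 0.025,  0.011, -0.016]), 'width': np.float64(1.0)} 0.0188
[[ 0.94 -0.    0.35]
 [-0.35 -0.    0.94]
 [ 0.   -1.   -0.  ]]
scene [ 1.4  -0.41  0.79] [[0.46, 0.51, -0.73], [0.89, -0.28, 0.37], [-0.01, -0.81, -0.58]]
side [ 0.32 -0.73  0.72] [[0.95, -0.2, 0.25], [-0.32, -0.56, 0.77], [-0.02, -0.8, -0.59]]
```

View pics/scene0.png

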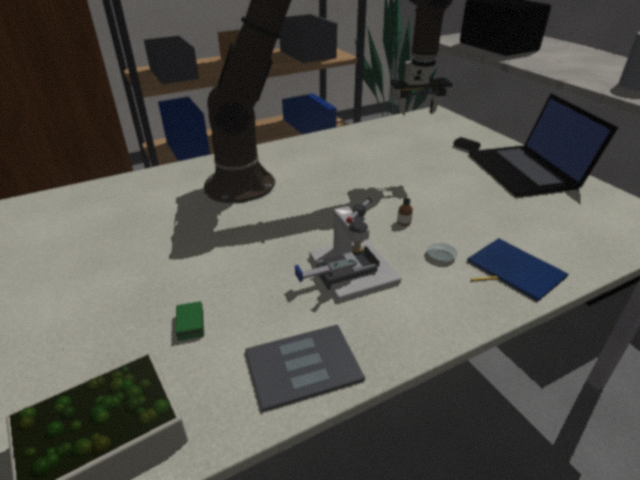

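View pics/side0.png

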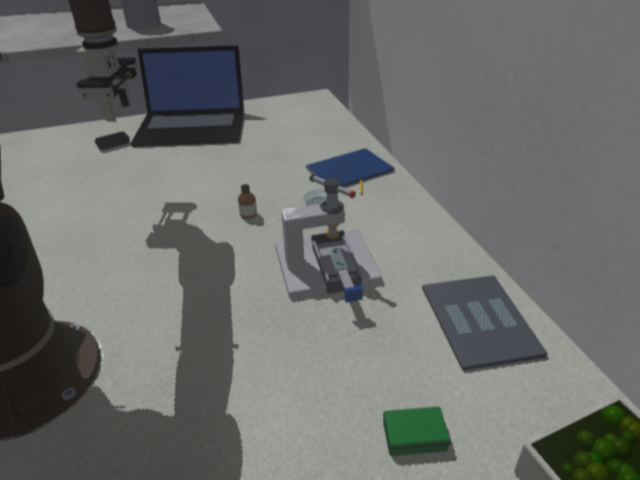

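The scene view shows the press near (355,255), blue tab (298,272) and bottle (405,213). In the side view the tab is at (353,293), the red cap at (352,193), the black cap at (312,177) and the hub at (332,190).

```bash
python3 - <<'E'
from h import *
for n in('scene','side'):
    z=np.load(f'pics/{n}.npz');P=z['P'];rgb=z['rgb'].astype(int);r,g,b=rgb[...,0],rgb[...,1],rgb[...,2]
    X,Y,Z=P[...,0],P[...,1],P[...,2]
    roi=(X>.35)&(X<.9)&(Y>-.35)&(Y<.3)&(Z>.005)&(Z<.3)
    def rep(k,m):
        m=m&roi
        if m.sum(): print(n,k,m.sum(),np.median(P[m],0).round(3),P[m].min(0).round(3),P[m].max(0).round(3))
    rep('tab',(b>1.6*r)&(b>60)&(Z>.03)); rep('red',(r>2*g)&(r>2*b)&(Z>.15)); rep('green',(g>1.5*r)&(g>1.3*b))
    rep('bar',(Z>.185)); 
    m=roi&(Z>.14)&(Z<.156); rep('armtop',m)
    if m.sum()>10:
        print(cv2.minAreaRect(P[m][:,:2].astype(np.float32)*1000))
    m=roi&(Z>.013)&(Z<.025)&(X>.4)&(r>0.8*g)&(abs(Y)<.2); 
    print('base',m.sum(),cv2.minAreaRect(P[m][:,:2].astype(np.float32)*1000))
    m=roi&(Z>.185); np.set_printoptions(suppress=True)
    q=P[m]; print(cv2.minAreaRect(q[:,:2].astype(np.float32)*1000))
E
python3 -c "
import cv2
a=cv2.imread('pics/side0.png')[160:320,255:405];b=cv2.imread('pics/scene0.png')[190:310,280:410]
import numpy as np
a=cv2.resize(a,(400,427),interpolation=2);b=cv2.resize(b,(400,369),interpolation=2);b=np.vstack([b,np.zeros((58,400,3),np.uint8)])
cv2.imwrite('pics/crop1.png',np.clip(np.hstack([a,b])*1.5,0,255).astype(np.uint8))"
```

```text
scene tab 29 [ 0.602 -0.053  0.07 ] [ 0.587 -0.057  0.059] [ 0.616 -0.049  0.074]
scene red 9 [0.641 0.065 0.203] [0.639 0.063 0.202] [0.645 0.069 0.209]
scene green 600 [ 0.598 -0.328  0.034] [ 0.545 -0.35   0.008] [ 0.64  -0.297  0.039]
scene bar 270 [0.622 0.105 0.207] [0.582 0.061 0.185] [0.647 0.16  0.214]
scene armtop 381 [0.566 0.103 0.151] [0.51  0.086 0.14 ] [0.638 0.139 0.156]
((574.5908203125, 113.23226928710938), (47.32362747192383, 127.30718231201172), 85.84429168701172)
base 4855 ((710.3504638671875, 4.77001953125), (259.1466979980469, 543.3154296875), 46.237693786621094)
((612.629150390625, 110.82784271240234), (31.33548927307129, 111.6194839477539), 39.315040588378906)
side tab 227 [ 0.595 -0.057  0.061] [ 0.578 -0.061  0.041] [0.625 0.11  0.211]
side red 10 [0.634 0.059 0.206] [0.631 0.058 0.203] [0.638 0.063 0.208]
side green 1502 [ 0.582 -0.329  0.032] [ 0.539 -0.35   0.016] [ 0.636 -0.297  0.036]
side bar 447 [0.609 0.098 0.205] [0.578 0.058 0.185] [0.644 0.155 0.213]
side armtop 894 [0.565 0.1   0.15 ] [0.507 0.082 0.14 ] [0.635 0.138 0.156]
((571.1482543945312, 110.10296630859375), (48.08134460449219, 126.7082290649414), 84.71974182128906)
base 4486 ((702.17578125, 7.0400390625), (259.0638122558594, 553.0872802734375), 47.21281814575195)
((610.1127319335938, 107.69425964355469), (31.85521125793457, 109.79052734375), 22.66338539123535)
```

View pics/crop1.png

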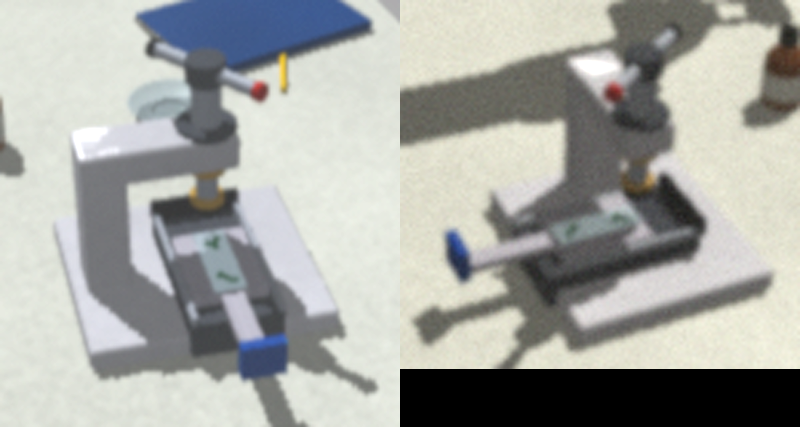

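The crop shows the carrier part-way out along −y, aligned with the press. The bar's red end is towards +x−y and the boss sits on the arm.

carry_out --steps '[0,0.3,-0.8,1,-0.24,0,0.3,-0.8,1,-0.24,0,0.3,-0.8,1,-0.24,0,0.3,-0.8,1,-0.24]'

```text
clock: 0.5
position: [0.251, 0.5044, 0.3308]
ee_rot: [-1.522, 0.429, -0.431]
force: [-0.3, 0.7, 1.3]
width: 0.703
```

carry_out --steps '[0,0.6,-1,0,-0.24,0,0.6,-1,0,-0.24,0,0.6,-1,0,-0.24,0,0.6,-1,0,-0.24]'

```text
clock: 0.9
position: [0.3098, 0.4033, 0.3263]
ee_rot: [-1.494, 0.577, -0.577]
force: [0.8, 0.2, 1.0]
width: 0.353
```

carry_out --steps '[0,0.6,-1,0,-0.24,0,0.6,-1,0,-0.24,0,0.6,-1,0,-0.24,0,0.6,-1,0,-0.24]'

```text
clock: 1.3
position: [0.3692, 0.3046, 0.3264]
ee_rot: [-1.448, 0.721, -0.722]
force: [-0.3, 0.1, -0.6]
width: 0.024
```

carry_out --steps '[0,0.6,-1,0,-0.24,0,0.6,-1,0,-0.24,0,0.6,-1,0,-0.24,0,0.6,-1,0,-0.24]'

```text
clock: 1.7
position: [0.429, 0.2055, 0.3264]
ee_rot: [-1.392, 0.865, -0.865]
force: [0.7, 0.2, -0.4]
width: 0.002
```

carry_out --steps '[0,0.6,-1,0,-0.24,0,0.6,-1,0,-0.24,0,0.6,-1,0,-0.24,0,0.6,-1,0,-0.24]'

```text
clock: 2.1
position: [0.4891, 0.1062, 0.3263]
ee_rot: [-1.326, 1.007, -1.008]
force: [0.3, 0.8, -0.1]
width: 0.004
```

```bash
python3 - <<'E'
from h import *
c=cam('wrist'); save(c,'w1.png'); P=cloud(c); np.savez('pics/w1',P=P,rgb=c[0]); print(c[6],c[5][:,2], camera_info('wrist')['tool_from_camera'])
E
```

```text
[0.46810572 0.18152558 0.48429628] [ 0.07793025 -0.28218622 -0.95618921] [[ 1.19157672e-03  9.56337895e-01  2.92260860e-01 -7.81595816e-02]
 [-2.00852267e-04 -2.92260833e-01  9.56338625e-01 -1.58035024e-01]
 [ 9.99999270e-01 -1.19825210e-03 -1.56168570e-04 -1.11583264e-04]
 [ 0.00000000e+00  0.00000000e+00  0.00000000e+00  1.00000000e+00]]
```

View pics/w1.png

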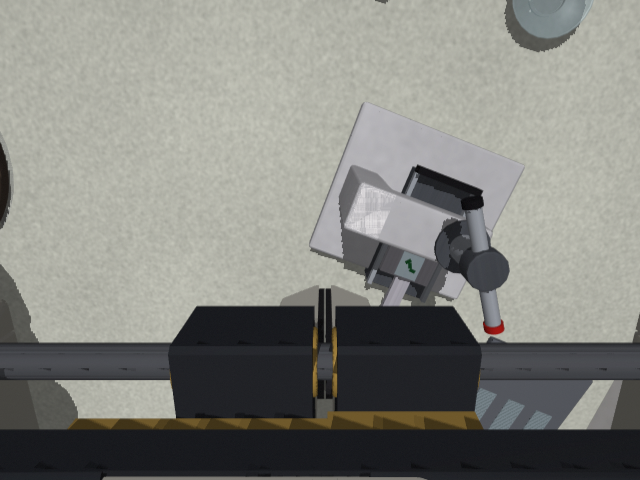

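The wrist view from above shows the hub top at (488,269), red cap (494,327), black cap (473,203) and base corners (364,103), (523,167), (310,249).

```bash
python3 - <<'E'
from h import *
z=np.load('pics/w1.npz');P=z['P'];rgb=z['rgb'].astype(int);r,g,b=rgb[...,0],rgb[...,1],rgb[...,2]
for n,(u,v) in dict(c1=(366,106),c2=(519,168),c3=(313,247)).items(): print(n,P[v,u].round(4))
a=P[106,366];q=P[168,519];c=P[247,313]
print('yaw',np.arctan2(*(q-a)[[1,0]]),np.arctan2(*(a-c)[[1,0]])-np.pi/2,np.linalg.norm(q-a),np.linalg.norm(a-c))
Z=P[...,2]; roi=(P[...,0]>.5)&(P[...,0]<.7)&(P[...,1]>.04)&(P[...,1]<.2)
red=roi&(Z>.18)&(r>2*g)&(r>80); print('red',red.sum(),P[red].mean(0),P[red].max(0))
m=roi&(Z>.195)&(Z<.25);q=P[m];print(m.sum(),q[:,2].max(),np.unique(q[:,2].round(3),return_counts=True))
hub=roi&(Z>.2105)&(Z<.25);vv,uu=np.nonzero(hub);print('hubtop',P[hub].mean(0),P[hub].min(0),P[hub].max(0),uu.mean(),vv.mean())
print('bar',cv2.minAreaRect(q[:,:2].astype(np.float32)*1000))
d=Ro.identity()
w=q[:,:2]-P[hub].mean(0)[:2]; w=q[np.linalg.norm(w,axis=1)>.022][:,:2]; e=np.linalg.svd(w-w.mean(0))[2][0];e*=np.sign(e[0]); 
print('dir',np.degrees(np.arctan2(e[1],e[0])),'ends',(w@e).min(),(w@e).max(), 'mid',((w@e).min()+(w@e).max())/2*e+ (w.mean(0)-(w.mean(0)@e)*e))
E
```

```text
c1 [0.5089 0.2033 0.0205]
c2 [0.6967 0.1857 0.0195]
c3 [0.4951 0.0321 0.0202]
yaw -0.09362747599142263 -0.08081881098855526 0.18860948171915343 0.1718049064739151
red 149 [0.63610195 0.06492564 0.20547077] [0.643146   0.07119027 0.20880176]
3400 0.2120881885414217 (array([0.195, 0.196, 0.197, 0.198, 0.199, 0.2  , 0.201, 0.202, 0.203,
       0.204, 0.205, 0.206, 0.207, 0.208, 0.209, 0.21 , 0.211, 0.212]), array([ 11,  23,  25,  30,  37,  72,  76, 110, 175, 275, 424, 471, 234,
       115, 342, 694, 275,  11]))
hubtop [0.61118923 0.10963364 0.21088914] [0.59743799 0.09437692 0.21050133] [0.62521841 0.12354871 0.21208819] 488.7062937062937 271.0104895104895
bar ((611.1129150390625, 108.5648193359375), (31.129878997802734, 109.48262023925781), 33.317527770996094)
dir -59.163065172474234 ends 0.16547250437955574 0.2749283261179248 mid [0.61039693 0.10794747]
```

carry_out --steps '[0,0.5,-1,0,-0.23,0,0.5,-1,0,-0.23,0,0.5,-1,0,-0.23,0,0.5,-1,0,-0.23]'

```text
clock: 2.55
position: [0.5387, 0.0067, 0.3262]
ee_rot: [-1.252, 1.142, -1.141]
force: [-0.5, 0.5, -0.6]
width: 0.0
```

carry_out --steps '[0,0.55,-1,0,-0.23,0,0.55,-1,0,-0.23,0,0.55,-1,0,-0.23,0,0.55,-1,0,-0.23]'

```text
clock: 2.95
position: [0.5939, -0.0931, 0.3259]
ee_rot: [-1.167, 1.275, -1.274]
force: [-0.9, -0.0, 0.3]
width: 0.005
```

carry_out --steps '[0,0,-0.05,-0.9,0,0,0,-0.05,-0.9,0,0,0,-0.05,-0.9,0,0,0,-0.05,-0.9,0]'

```text
clock: 3.35
position: [0.5933, -0.0963, 0.2373]
ee_rot: [-1.167, 1.274, -1.271]
force: [0.6, -0.5, -0.1]
width: 0.008
```

carry_out --steps '[0,0,0,-0.9,0,0,0,0,-0.9,0,0,0,0,-0.9,0,0,0,0,-0.9,0]'

```text
clock: 3.75
position: [0.5947, -0.0987, 0.1492]
ee_rot: [-1.164, 1.273, -1.275]
force: [0.1, -0.2, 0.8]
width: 0.002
```

carry_out --steps '[0,0,0,-0.45,0,0,0,0,-0.9,0,0,0,0,-0.9,0,0,0,0,-0.9,0]'

```text
clock: 4.15
position: [0.595, -0.0996, 0.0595]
ee_rot: [-1.164, 1.273, -1.276]
force: [0.2, -0.0, 0.8]
width: 0.005
```

carry_out --steps '[0,0.01,0.1,0,0,0,0.02,0.2,0,0,0,0.02,0.25,0,0,0,0.03,0.3,0,0,0,0.03,0.34,0,0,0,0.03,0.38,0,0,0,0.04,0.42,0,0,0,0.04,0.46,0,0]'

```text
clock: 4.95
position: [0.5974, -0.0537, 0.0568]
ee_rot: [-1.165, 1.275, -1.276]
force: [-0.9, -2.7, 1.0]
width: 0.002
```

carry_out --steps '[0,0,0.04,0,0,0,0.01,0.08,0,0,0,0.01,0.12,0,0,0,0.01,0.16,0,0,0,0.02,0.2,0,0]'

```text
clock: 5.45
position: [0.5992, -0.0331, 0.0567]
ee_rot: [-1.165, 1.275, -1.275]
force: [-1.2, -3.7, 1.4]
width: 0.002
```

carry_out --steps '[0,0,0.03,0,0,0,0.01,0.06,0,0,0,0.01,0.09,0,0]'

```text
clock: 5.75
position: [0.5996, -0.0297, 0.0569]
ee_rot: [-1.168, 1.275, -1.282]
force: [-2.7, -22.7, 2.3]
width: 0.005
```

```bash
python3 - <<'E'
from h import *
c=cam('side'); save(c,'s2.png',(255,160,405,320),4)
P=cloud(c);r,g,b=[c[0][...,i].astype(int) for i in range(3)]
m=(b>1.6*r)&(b>60)&(P[...,2]>.03)&(P[...,2]<.09)&(abs(P[...,0]-.6)<.04)&(P[...,1]<.05);print(np.median(P[m],0),P[m].min(0),P[m].max(0))
E
```

```text
[ 0.58372211 -0.01762036  0.05047929] [ 0.58181971 -0.02103772  0.03794446] [ 0.59447791 -0.00886365  0.06973669]
```

View pics/s2.png

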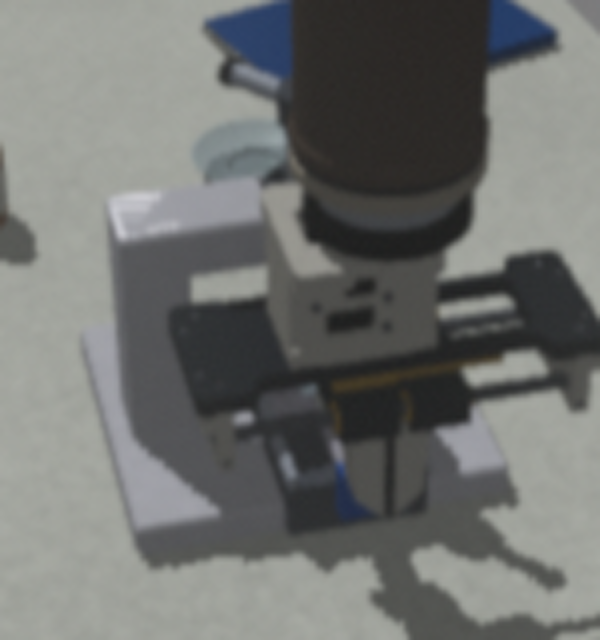

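The fingers are on the tab, which is now right up at the anvil front. The force jumped to 23 N, so this is probably the end stop. I'll back off and check from above.

carry_out --steps '[0,0,-0.1,0,0,0,0,-0.3,0,0,0,0,-0.5,0,0,0,0,-0.5,0,0]'

```text
clock: 6.2
position: [0.6001, -0.077, 0.0569]
ee_rot: [-1.164, 1.277, -1.278]
force: [-0.3, -0.2, -0.6]
width: 0.005
```

carry_out --steps '[1,0,-0.5,1,0,1,0,-0.5,1,0,1,0,-0.5,1,0,1,0,-0.5,1,0]'

```text
clock: 6.6
position: [0.6016, -0.1246, 0.1587]
ee_rot: [-1.161, 1.273, -1.277]
force: [-0.9, 0.3, -0.0]
width: 0.304
```

carry_out --steps '[1,0,0,1,0,1,0,0,1,0,1,0,0,1,0,1,0,0,1,0]'

```text
clock: 7.0
position: [0.6007, -0.1221, 0.2561]
ee_rot: [-1.166, 1.274, -1.272]
force: [-0.1, 0.3, -0.7]
width: 0.651
```

```bash
python3 - <<'E'
from h import *
c=cam('wrist'); save(c,'w2.png'); P=cloud(c); np.savez('pics/w2',P=P,rgb=c[0])
c2=cam('side'); save(c2,'s3.png',(255,160,405,320),3)
for c in(c,c2):
  P=cloud(c);r,g,b=[c[0][...,i].astype(int) for i in range(3)]
  m=(b>1.6*r)&(b>60)&(P[...,2]>.03)&(P[...,2]<.09)&(abs(P[...,0]-.6)<.04)&(P[...,1]<.05);print(m.sum(),np.median(P[m],0),P[m].min(0),P[m].max(0))
a=cv2.imread('pics/w2.png');b=cv2.imread('pics/s3.png');b=np.clip(b*1.4,0,255).astype(np.uint8)
a=cv2.resize(a,None,fx=.75*.72,fy=.75*.72); H=np.zeros((480,800,3),np.uint8);H[:a.shape[0],:a.shape[1]]=a;H[:,350:800]=b[:480];cv2.imwrite('pics/w2s3.png',H)
E
```

```text
579 [ 0.59989606 -0.01499473  0.06840877] [ 0.58324179 -0.02087681  0.05830043] [ 0.61666115 -0.00822127  0.07116681]
241 [ 0.59841816 -0.01927402  0.05866196] [ 0.58173238 -0.02404343  0.0381276 ] [0.61697778 0.02305747 0.071519  ]
```

View pics/w2s3.png

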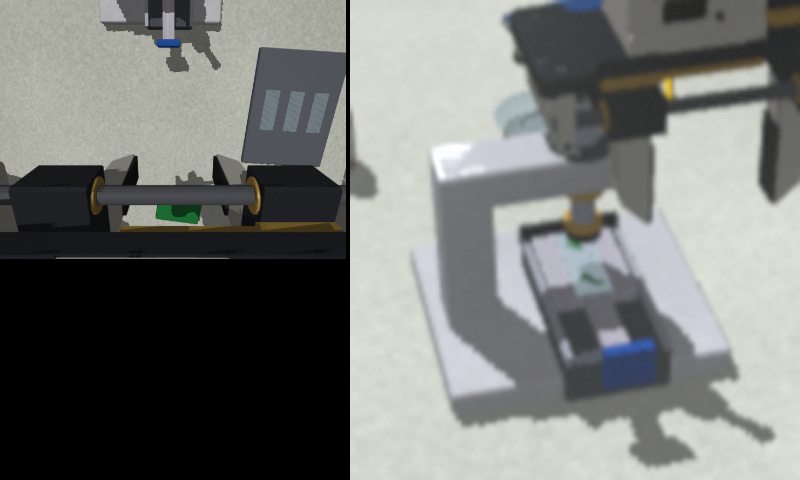

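The carrier is deep in the press, with the plate's front edge at about (600,300) in the crop and its far end at the black end wall. I'll check the plate's edge distance (40 mm from the axis when home) numerically.

```bash
python3 - <<'E'
from h import *
c=cam('side');P=cloud(c)
yp=np.array([np.sin(.087),np.cos(.087)]);xp=np.array([yp[1],-yp[0]])
w=P[...,:2]-np.array([.611,.109]);X=w@xp;Y=w@yp;Z=P[...,2]
for x0 in(-.02,-.022,.02,0.022):
    m=(abs(X-x0)<.003)&(Y>-.13)&(Y<.08)&(Z>.03)&(Z<.09)
    o=np.argsort(Y[m]);print(x0,[(round(a*1000),round(b*1000)) for a,b in zip(Y[m][o],Z[m][o])][::2])
E
```

```text
-0.02 [(-130, 56), (-129, 59), (-129, 42), (-128, 47), (-124, 62), (-124, 70), (-124, 51), (-123, 48), (-123, 45), (-122, 70), (-99, 31), (-98, 35), (-97, 37), (-97, 31), (-97, 37), (-93, 37), (-92, 41), (-89, 39), (-88, 37), (-86, 38), (-84, 39), (-82, 38), (-80, 39), (-76, 36), (-74, 40), (-71, 35), (-70, 39), (-67, 36), (-63, 37), (-61, 34), (-59, 35), (-56, 37), (-55, 37), (-55, 38), (-51, 37), (-49, 38), (-49, 38), (-47, 39), (-44, 38), (-43, 45), (-42, 46), (-42, 49), (-41, 43), (-40, 45), (-40, 39), (-38, 38), (-37, 48), (-37, 34), (-35, 48), (-32, 49), (-29, 47), (-28, 49), (-25, 44), (-23, 46), (-22, 47), (-19, 48), (-17, 48), (-14, 47), (-11, 47), (-8, 47), (-5, 48), (-3, 49), (-2, 46), (1, 49), (2, 47), (5, 46), (9, 48), (12, 48), (16, 49), (17, 48), (21, 48), (23, 46), (25, 47), (29, 48), (32, 48), (34, 47), (36, 49), (38, 49), (40, 54), (40, 53), (41, 47), (42, 55), (47, 52)]
-0.022 [(-100, 36), (-99, 31), (-98, 36), (-98, 38), (-97, 31), (-96, 37), (-93, 37), (-92, 41), (-89, 36), (-86, 37), (-85, 36), (-83, 37), (-81, 37), (-80, 39), (-76, 37), (-74, 37), (-73, 37), (-
[... 959 characters left out ...]
 46), (-12, 48), (-8, 48), (-8, 45), (-7, 50), (-4, 48), (1, 47), (2, 46), (6, 45), (8, 47), (10, 49), (15, 50), (19, 44), (20, 49), (24, 46), (29, 48)]
0.022 [(-85, 39), (-79, 38), (-79, 34), (-76, 38), (-74, 38), (-70, 35), (-69, 37), (-66, 35), (-64, 39), (-61, 36), (-57, 35), (-55, 37), (-53, 37), (-51, 39), (-48, 37), (-46, 38), (-43, 38), (-41, 38), (-41, 45), (-41, 43), (-41, 37), (-40, 45), (-40, 38), (-39, 48), (-38, 48), (-36, 47), (-32, 45), (-30, 48), (-29, 46), (-26, 47), (-25, 48), (-22, 46), (-16, 45), (-15, 46), (-10, 49), (-8, 48), (-7, 47), (-7, 50), (-3, 50), (1, 47), (2, 48), (6, 45), (8, 47), (11, 47), (13, 48), (16, 47), (19, 46), (20, 49), (23, 46), (27, 46), (34, 46)]
```

The carrier is home: plate front edge at −40 mm and back at +40 mm, against the end wall. Next is the handle.

```bash
python3 - <<'E'
from h import *
s=arm.observe();R=Ro.from_rotvec(s['ee_rot']).as_matrix();print(np.round(s['joints'],3),s['position'],s['clock'],np.degrees(np.arctan2(R[1,2],R[0,2])))
E
```

```text
[-0.322  0.438  0.645  1.601 -0.277  1.2    0.291] [ 0.59947644 -0.12270223  0.25443351] 7.15 -5.061655038718575
```

carry_out --steps '[0.55,0.15,1,0.1,0.4,0.55,0.15,1,0.1,0.4,0.55,0.15,1,0.1,0.4,0.55,0.15,1,0.1,0.4]'

```text
clock: 7.55
position: [0.6148, -0.022, 0.265]
ee_rot: [-1.31, 1.042, -1.038]
force: [-0.3, -1.8, -0.1]
width: 0.566
```

carry_out --steps '[0.55,0.16,0.98,0,0.4,0.55,0.16,0.98,0,0.4,0.55,0.16,0.98,0,0.4,0.55,0.16,0.98,0,0.4]'

```text
clock: 7.95
position: [0.6309, 0.0736, 0.2654]
ee_rot: [-1.419, 0.806, -0.803]
force: [-0.5, -1.4, 0.7]
width: 0.55
```

```bash
python3 - <<'E'
from h import *
s=arm.observe();R=Ro.from_rotvec(s['ee_rot']).as_matrix();print(np.round(s['joints'],3),s['position'],s['width'],np.degrees(np.arctan2(R[1,2],R[0,2])))
c=cam('wrist'); save(c,'w3.png',(120,100,520,400),2)
E
```

```text
[-0.507  0.444  0.462  1.515 -0.204  1.232  0.523] [0.63085122 0.07359273 0.26536164] 0.5498834257999293 30.830983196048688
```

View pics/w3.png

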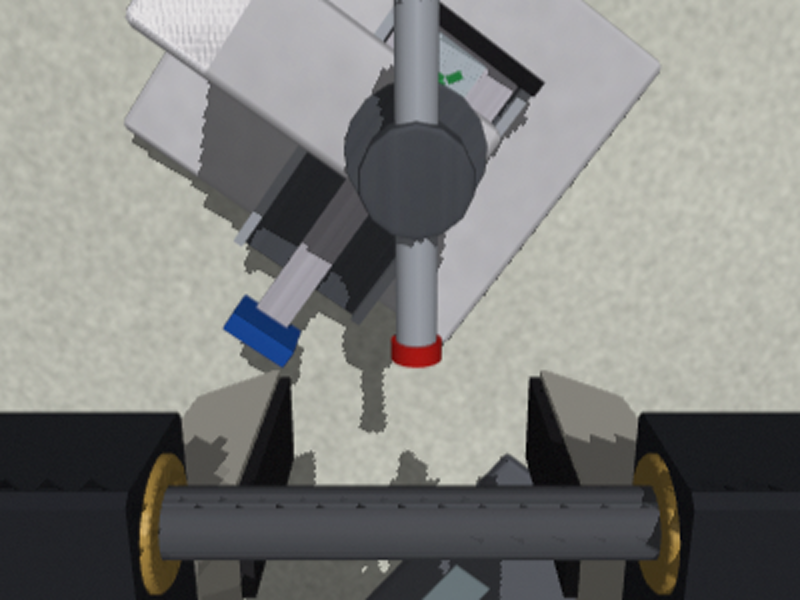

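The bar runs straight between the open fingers (bar column ≈417, finger midpoint ≈410), with the red cap at (416,350). I'll descend and grip.

carry_out --steps '[0.55,0,0.02,-0.4,0,0.55,0,0.02,-0.82,0,0.55,0,0.02,-0.82,0,0,0,0.02,-0.82,0,0,0,0.02,-0.82,0,0,0,0.02,-0.82,0,0,0,0.02,-0.82,0,0,0,0.02,-0.82,0]' --grip_force 40

```text
clock: 8.8
position: [0.6317, 0.0757, 0.1857]
ee_rot: [-1.416, 0.803, -0.805]
force: [-0.1, 0.2, -0.1]
width: 0.166
```

```bash
cat >> h.py <<'E'
AX=np.array([.611,.109])
def tq(end='red'):
    s=arm.observe();R=Ro.from_rotvec(s['ee_rot']).as_matrix();p=np.array(s['position']);F=np.array(s['force']);M=np.array(s['ft_torque'])
    r=p[:2]-AX
    print('t',round(s['clock'],2),'p',p.round(4),'r',np.linalg.norm(r).round(4),'ang',np.degrees(np.arctan2(r[1],r[0])).round(1),'jaw',np.degrees(np.arctan2(R[1,2],R[0,2])).round(1),
     'F',F.round(1),'M',M.round(2),'tau',round(r[0]*F[1]-r[1]*F[0]+M[2],3),'w',round(s['width'],3),'q7',np.round(s['joints'][6],2))
E
python3 -c "
from h import *
tq()
import numpy as np
# planned rows, 150 deg from -59 in 8 deg steps, r .039
for k in range(1,20):
    a=np.radians(-59);b=np.radians(-59-8*k);print(k,((np.array([np.cos(b),np.sin(b)])-[np.cos(a),np.sin(a)])*.39).round(2),round(-8*k/45,2))
"
```

```text
t 8.8 p [0.6317 0.0757 0.1857] r 0.0392 ang -58.1 jaw 30.9 F [-0.1  0.2 -0.1] M [-0.02  0.04 -0.03] tau -0.024 w 0.166 q7 0.55
1 [-0.05 -0.02] -0.18
2 [-0.1  -0.04] -0.36
3 [-0.15 -0.05] -0.53
4 [-0.21 -0.06] -0.71
5 [-0.26 -0.05] -0.89
6 [-0.31 -0.04] -1.07
7 [-0.37 -0.02] -1.24
8 [-0.41  0.01] -1.42
9 [-0.46  0.04] -1.6
10 [-0.5   0.08] -1.78
11 [-0.53  0.12] -1.96
12 [-0.55  0.17] -2.13
13 [-0.57  0.22] -2.31
14 [-0.59  0.27] -2.49
15 [-0.59  0.33] -2.67
16 [-0.59  0.38] -2.84
17 [-0.58  0.44] -3.02
18 [-0.56  0.49] -3.2
19 [-0.54  0.54] -3.38
```

carry_out --steps '[0,0,0,0,0,0,0,0,0,0]'

```text
clock: 9.0
position: [0.6317, 0.076, 0.1855]
ee_rot: [-1.416, 0.803, -0.804]
force: [-0.7, 1.5, 5.5]
width: 0.116
```

```bash
python3 -c "
from h import *
tq()
for a0 in (-59,-104,-149,-194):
    a=np.radians(a0);o=[]
    for k in range(1,7):
        b=np.radians(a0-7.5*k);d=(np.array([np.cos(b),np.sin(b)])-[np.cos(a),np.sin(a)])*.39;o+=[0,*d.round(3).tolist(),0,round(-7.5*k/45,3)]
    print(a0,o)
"
```

```text
t 9.0 p [0.6317 0.076  0.1855] r 0.039 ang -57.9 jaw 30.9 F [-0.7  1.5  5.5] M [ 0.22  0.25 -0.09] tau -0.087 w 0.116 q7 0.55
-59 [0, -0.045, -0.023, 0, -0.167, 0, -0.093, -0.041, 0, -0.333, 0, -0.143, -0.051, 0, -0.5, 0, -0.194, -0.056, 0, -0.667, 0, -0.245, -0.053, 0, -0.833, 0, -0.295, -0.044, 0, -1.0]
-104 [0, -0.049, 0.016, 0, -0.167, 0, -0.095, 0.037, 0, -0.333, 0, -0.138, 0.065, 0, -0.5, 0, -0.177, 0.098, 0, -0.667, 0, -0.211, 0.136, 0, -0.833, 0, -0.24, 0.178, 0, -1.0]
-149 [0, -0.023, 0.045, 0, -0.167, 0, -0.041, 0.093, 0, -0.333, 0, -0.051, 0.143, 0, -0.5, 0, -0.056, 0.194, 0, -0.667, 0, -0.053, 0.245, 0, -0.833, 0, -0.044, 0.295, 0, -1.0]
-194 [0, 0.016, 0.049, 0, -0.167, 0, 0.037, 0.095, 0, -0.333, 0, 0.065, 0.138, 0, -0.5, 0, 0.098, 0.177, 0, -0.667, 0, 0.136, 0.211, 0, -0.833, 0, 0.178, 0.24, 0, -1.0]
```

carry_out --steps '[0,-0.045,-0.023,0,-0.167,0,-0.093,-0.041,0,-0.333,0,-0.143,-0.051,0,-0.5,0,-0.194,-0.056,0,-0.667,0,-0.245,-0.053,0,-0.833,0,-0.295,-0.044,0,-1.0]'

```text
clock: 9.6
position: [0.6028, 0.0714, 0.1855]
ee_rot: [-1.077, 1.39, -1.393]
force: [2.2, 0.7, 3.0]
width: 0.117
```

```bash
python3 -c "
from h import *
tq()"
```

```text
t 9.6 p [0.6028 0.0714 0.1855] r 0.0385 ang -102.3 jaw -14.4 F [2.2 0.7 3. ] M [ 0.09 -0.44  0.37] tau 0.452 w 0.117 q7 -0.14
```

carry_out --steps '[0,-0.049,0.016,0,-0.167,0,-0.095,0.037,0,-0.333,0,-0.138,0.065,0,-0.5,0,-0.177,0.098,0,-0.667,0,-0.211,0.136,0,-0.833,0,-0.24,0.178,0,-1.0]'

```text
clock: 10.2
position: [0.5783, 0.0886, 0.1855]
ee_rot: [-0.523, 1.92, -1.921]
force: [0.9, -2.0, 4.0]
width: 0.115
```

```bash
python3 -c "
from h import *
tq()"
```

```text
t 10.2 p [0.5783 0.0886 0.1855] r 0.0386 ang -148.1 jaw -59.4 F [ 0.9 -2.   4. ] M [-0.45  0.06  0.31] tau 0.393 w 0.115 q7 -0.84
```

carry_out --steps '[0,-0.023,0.045,0,-0.167,0,-0.041,0.093,0,-0.333,0,-0.051,0.143,0,-0.5,0,-0.056,0.194,0,-0.667,0,-0.053,0.245,0,-0.833,0,-0.044,0.295,0,-1.0]'

```text
clock: 10.8
position: [0.573, 0.1182, 0.1854]
ee_rot: [-0.264, -2.087, 2.087]
force: [-3.1, -1.3, 7.8]
width: 0.117
```

```bash
python3 -c "
from h import *
tq()"
```

```text
t 10.8 p [0.573  0.1182 0.1854] r 0.0391 ang 166.3 jaw -104.4 F [-3.1 -1.3  7.8] M [-0.38  0.97  0.28] tau 0.365 w 0.117 q7 -1.53
```

carry_out --steps '[0,0.016,0.049,0,-0.167,0,0.037,0.095,0,-0.333,0,0.065,0.138,0,-0.5,0,0.098,0.177,0,-0.667,0,0.136,0.211,0,-0.833,0,0.178,0.24,0,-1.0]'

```text
clock: 11.4
position: [0.5906, 0.1431, 0.1854]
ee_rot: [-0.905, -1.59, 1.59]
force: [-6.5, 1.6, 11.6]
width: 0.118
```

```bash
python3 -c "
from h import *
tq()"
```

```text
t 11.4 p [0.5906 0.1431 0.1854] r 0.0397 ang 121.0 jaw -149.4 F [-6.5  1.6 11.6] M [0.17 1.58 0.21] tau 0.396 w 0.118 q7 -2.22
```

carry_out --steps '[0.5,0,0,0,0,0.5,0,0,0,0,0.5,0,0,0,0,0.5,0,0,0,0,0.5,0,0,0.4,0,0.5,0,0,0.8,0,0.5,0,0,0.8,0]'

```text
clock: 12.1
position: [0.5936, 0.1413, 0.2699]
ee_rot: [-0.911, -1.599, 1.591]
force: [0.6, -0.7, 0.6]
width: 0.497
```

```bash
python3 -c "
from h import *
tq()"
```

```text
t 12.1 p [0.5936 0.1413 0.2699] r 0.0367 ang 118.3 jaw -149.2 F [ 0.6 -0.7  0.6] M [0.   0.11 0.  ] tau -0.003 w 0.497 q7 -2.31
```

carry_out --steps '[0.5,0.1,-0.17,0,1,0.5,0.1,-0.17,0,1,0.5,0.1,-0.17,0,1,0.5,0.1,-0.17,0,1,0.5,0.1,-0.17,0,1,0.5,0.1,-0.17,0,1]'

```text
clock: 12.7
position: [0.6011, 0.1255, 0.2647]
ee_rot: [-0.255, -2.093, 2.091]
force: [-0.5, 0.1, 0.1]
width: 0.5
```

carry_out --steps '[0.5,0.1,-0.17,0,1,0.5,0.1,-0.17,0,1,0.5,0.1,-0.17,0,1,0.5,0.1,-0.17,0,1,0.5,0.1,-0.17,0,1,0.5,0.1,-0.17,0,1]'

```text
clock: 13.3
position: [0.611, 0.1084, 0.2645]
ee_rot: [-0.531, 1.917, -1.916]
force: [-1.2, -0.4, -0.1]
width: 0.5
```

carry_out --steps '[0.5,0.1,-0.17,0,1,0.5,0.1,-0.17,0,1,0.5,0.1,-0.17,0,1,0.5,0.1,-0.17,0,1,0.5,0.1,-0.17,0,1,0.5,0.1,-0.17,0,1]'

```text
clock: 13.9
position: [0.621, 0.0913, 0.2644]
ee_rot: [-1.084, 1.388, -1.387]
force: [0.1, -0.2, 0.4]
width: 0.498
```

carry_out --steps '[0.5,0.1,-0.16,0,1,0.5,0.1,-0.16,0,1,0.5,0.1,-0.16,0,1,0.5,0.1,-0.16,0,1,0.5,0.1,-0.16,0,1,0.5,0.1,-0.16,0,1]'

```text
clock: 14.5
position: [0.631, 0.0753, 0.2643]
ee_rot: [-1.418, 0.803, -0.802]
force: [-0.1, 0.6, 0.2]
width: 0.5
```

```bash
python3 - <<'E'
from h import *
tq()
c=cam('wrist'); save(c,'w4.png',(120,100,520,400),1.5)
E
```

```text
t 14.5 p [0.631  0.0753 0.2643] r 0.0392 ang -59.4 jaw 31.0 F [-0.1  0.6  0.2] M [-0.06  0.03  0.  ] tau 0.01 w 0.5 q7 0.51
```

View pics/w4.png

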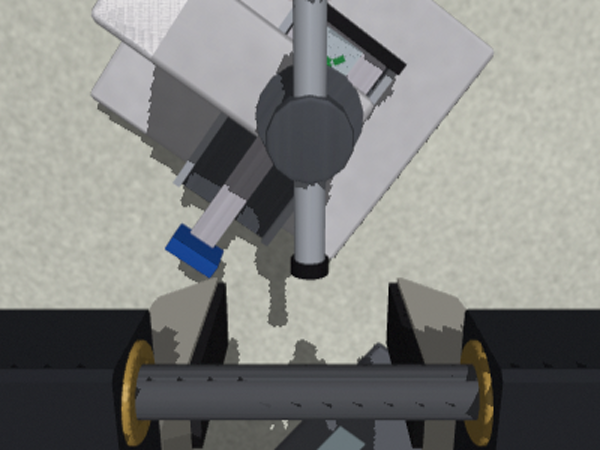

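The black end (cap at (309,266)) is now exactly where red started, centred between the fingers. I'll grip it.

carry_out --steps '[0.5,0,0,-0.4,0,0.5,0,0,-0.82,0,0.3,0,0,-0.82,0,0,0,0,-0.82,0,0,0,0,-0.82,0,0,0,0,-0.82,0,0,0,0,-0.82,0,0,0,0,-0.82,0,0,0,0,-0.82,0]'

```text
clock: 15.45
position: [0.6319, 0.0756, 0.1844]
ee_rot: [-1.415, 0.803, -0.805]
force: [-1.8, -0.7, 5.9]
width: 0.115
```

carry_out --steps '[0,-0.045,-0.023,0,-0.167,0,-0.093,-0.041,0,-0.333,0,-0.143,-0.051,0,-0.5]'

```text
clock: 15.75
position: [0.6183, 0.0706, 0.1844]
ee_rot: [-1.269, 1.102, -1.106]
force: [1.5, 0.7, 4.8]
width: 0.115
```

```bash
python3 -c "
from h import *
tq()
for a0 in (-59,-104,-149,-194):
  for a1 in (a0,a0-22.5):
    a=np.radians(a1);o=[]
    for k in range(1,4):
        b=np.radians(a1-7.5*k);d=(np.array([np.cos(b),np.sin(b)])-[np.cos(a),np.sin(a)])*.39;o+=[0,*d.round(3).tolist(),0,round(-7.5*k/45,3)]
    print(a1,o)
"
```

```text
t 15.75 p [0.6183 0.0706 0.1844] r 0.0391 ang -79.3 jaw 8.1 F [1.5 0.7 4.8] M [ 0.   -0.11  0.35] tau 0.412 w 0.115 q7 0.19
-59 [0, -0.045, -0.023, 0, -0.167, 0, -0.093, -0.041, 0, -0.333, 0, -0.143, -0.051, 0, -0.5]
-81.5 [0, -0.051, -0.004, 0, -0.167, 0, -0.102, -0.002, 0, -0.333, 0, -0.152, 0.007, 0, -0.5]
-104 [0, -0.049, 0.016, 0, -0.167, 0, -0.095, 0.037, 0, -0.333, 0, -0.138, 0.065, 0, -0.5]
-126.5 [0, -0.039, 0.033, 0, -0.167, 0, -0.073, 0.071, 0, -0.333, 0, -0.102, 0.113, 0, -0.5]
-149 [0, -0.023, 0.045, 0, -0.167, 0, -0.041, 0.093, 0, -0.333, 0, -0.051, 0.143, 0, -0.5]
-171.5 [0, -0.004, 0.051, 0, -0.167, 0, -0.002, 0.102, 0, -0.333, 0, 0.007, 0.152, 0, -0.5]
-194 [0, 0.016, 0.049, 0, -0.167, 0, 0.037, 0.095, 0, -0.333, 0, 0.065, 0.138, 0, -0.5]
-216.5 [0, 0.033, 0.039, 0, -0.167, 0, 0.071, 0.073, 0, -0.333, 0, 0.113, 0.102, 0, -0.5]
```

carry_out --steps '[0,-0.051,-0.004,0,-0.167,0,-0.102,-0.002,0,-0.333,0,-0.152,0.007,0,-0.5]'

```text
clock: 16.05
position: [0.6028, 0.0709, 0.1844]
ee_rot: [-1.076, 1.39, -1.393]
force: [-0.1, -0.3, 5.5]
width: 0.113
```

```bash
python3 -c "
from h import *
tq()"
```

```text
t 16.05 p [0.6028 0.0709 0.1844] r 0.039 ang -102.2 jaw -14.4 F [-0.1 -0.3  5.5] M [-0.19  0.11  0.4 ] tau 0.399 w 0.113 q7 -0.16
```

carry_out --steps '[0,-0.049,0.016,0,-0.167,0,-0.095,0.037,0,-0.333,0,-0.138,0.065,0,-0.5]'

```text
clock: 16.35
position: [0.5886, 0.0772, 0.1844]
ee_rot: [-0.829, 1.665, -1.666]
force: [-1.1, -1.4, 6.5]
width: 0.115
```

```bash
python3 -c "
from h import *
tq()"
```

```text
t 16.35 p [0.5886 0.0772 0.1844] r 0.0389 ang -125.1 jaw -37.0 F [-1.1 -1.4  6.5] M [-0.43  0.42  0.4 ] tau 0.399 w 0.115 q7 -0.51
```

carry_out --steps '[0,-0.039,0.033,0,-0.167,0,-0.073,0.071,0,-0.333,0,-0.102,0.113,0,-0.5]'

```text
clock: 16.65
position: [0.5779, 0.0884, 0.1843]
ee_rot: [-0.523, 1.92, -1.921]
force: [-4.4, -3.0, 9.0]
width: 0.117
```

```bash
python3 -c "
from h import *
tq()"
```

```text
t 16.65 p [0.5779 0.0884 0.1843] r 0.039 ang -148.0 jaw -59.5 F [-4.4 -3.   9. ] M [-0.59  0.92  0.38] tau 0.385 w 0.117 q7 -0.86
```

carry_out --steps '[0,-0.023,0.045,0,-0.167,0,-0.041,0.093,0,-0.333,0,-0.051,0.143,0,-0.5]'

```text
clock: 16.95
position: [0.5723, 0.1028, 0.1843]
ee_rot: [-0.151, 2.149, -2.148]
force: [-6.1, -2.7, 12.2]
width: 0.117
```

```bash
python3 -c "
from h import *
tq()"
```

```text
t 16.95 p [0.5723 0.1028 0.1843] r 0.0392 ang -171.0 jaw -82.0 F [-6.1 -2.7 12.2] M [-0.56  1.58  0.37] tau 0.435 w 0.117 q7 -1.21
```

carry_out --steps '[0,-0.002,0.034,0,-0.111,0,-0.003,0.068,0,-0.222,0,-0.001,0.102,0,-0.333]'

```text
clock: 17.25
position: [0.5719, 0.1133, 0.1843]
ee_rot: [-0.128, -2.161, 2.158]
force: [-8.4, -1.6, 14.8]
width: 0.117
```

```bash
python3 -c "
from h import *
tq()"
```

```text
t 17.25 p [0.5719 0.1133 0.1843] r 0.0394 ang 173.7 jaw -96.8 F [-8.4 -1.6 14.8] M [-0.39  1.99  0.34] tau 0.435 w 0.117 q7 -1.44
```

carry_out --steps '[0,-0.005,0.034,0.02,-0.111,0,0.004,0.067,0.02,-0.222,0,0.015,0.099,0.02,-0.333]'

```text
clock: 17.55
position: [0.574, 0.1233, 0.1846]
ee_rot: [-0.388, -2.013, 2.014]
force: [1.8, -2.6, -7.8]
width: 0.114
```

```bash
python3 -c "
from h import *
tq()"
```

```text
t 17.55 p [0.574  0.1233 0.1846] r 0.0397 ang 158.8 jaw -111.8 F [ 1.8 -2.6 -7.8] M [-0.55 -0.32  0.43] tau 0.501 w 0.114 q7 -1.66
```

carry_out --steps '[0,0.014,0.031,0,-0.111,0,0.03,0.061,0,-0.222]'

```text
clock: 17.75
position: [0.5768, 0.1294, 0.1846]
ee_rot: [-0.543, -1.907, 1.908]
force: [1.0, -2.7, -6.4]
width: 0.114
```

```bash
python3 -c "
from h import *
tq()"
```

```text
t 17.75 p [0.5768 0.1294 0.1846] r 0.0398 ang 149.1 jaw -121.8 F [ 1.  -2.7 -6.4] M [-0.55 -0.07  0.46] tau 0.535 w 0.114 q7 -1.81
```

carry_out --steps '[0,0.019,0.028,0,-0.111,0,0.04,0.055,0,-0.222]'

```text
clock: 17.95
position: [0.5807, 0.135, 0.1846]
ee_rot: [-0.685, -1.796, 1.797]
force: [-0.2, -2.5, -4.6]
width: 0.116
```

```bash
python3 -c "
from h import *
tq()"
```

```text
t 17.95 p [0.5807 0.135  0.1846] r 0.04 ang 139.3 jaw -131.8 F [-0.2 -2.5 -4.6] M [-0.53  0.18  0.5 ] tau 0.576 w 0.116 q7 -1.96
```

carry_out --steps '[0,0.024,0.024,0,-0.111,0,0.049,0.047,0,-0.222]'

```text
clock: 18.15
position: [0.5854, 0.1398, 0.1846]
ee_rot: [-0.814, -1.681, 1.682]
force: [-0.8, -0.8, -4.1]
width: 0.112
```

```bash
python3 -c "
from h import *
tq()"
```

```text
t 18.15 p [0.5854 0.1398 0.1846] r 0.0401 ang 129.7 jaw -141.7 F [-0.8 -0.8 -4.1] M [-0.46  0.37  0.58] tau 0.62 w 0.112 q7 -2.11
```

carry_out --steps '[0,0.02,0.015,0,-0.083,0,0.042,0.029,0,-0.167]'

```text
clock: 18.35
position: [0.5894, 0.1429, 0.1845]
ee_rot: [-0.903, -1.592, 1.594]
force: [-2.3, -0.5, -2.8]
width: 0.117
```

```bash
python3 -c "
from h import *
tq()
for i in range(3):
    get_image('side'); tq()"
```

```text
t 18.35 p [0.5894 0.1429 0.1845] r 0.0402 ang 122.5 jaw -149.2 F [-2.3 -0.5 -2.8] M [-0.28  0.66  0.54] tau 0.629 w 0.117 q7 -2.23
t 18.4 p [0.5897 0.143  0.1845] r 0.0401 ang 122.0 jaw -149.4 F [-2.7  1.2 -1.1] M [0.16 0.64 0.38] tau 0.443 w 0.117 q7 -2.23
t 18.45 p [0.5898 0.1431 0.1846] r 0.0401 ang 122.0 jaw -149.1 F [-2.3  1.2 -2.2] M [0.13 0.57 0.36] tau 0.413 w 0.112 q7 -2.23
t 18.5 p [0.5897 0.1431 0.1846] r 0.0402 ang 122.0 jaw -149.0 F [-2.4  0.6 -3.6] M [0.16 0.55 0.31] tau 0.373 w 0.113 q7 -2.23
```

carry_out --steps '[0,0.022,0.012,0,-0.083,0,0.045,0.023,0,-0.167]'

```text
clock: 18.7
position: [0.5938, 0.1454, 0.1846]
ee_rot: [-0.985, -1.503, 1.503]
force: [-3.8, 0.4, -2.7]
width: 0.119
```

```bash
python3 - <<'E'
from h import *
tq()
c=cam('side');c2=cam('scene')
for n,c in(('side',c),('scene',c2)):
  P=cloud(c);r,g,b=[c[0][...,i].astype(int) for i in range(3)]
  m=(r>2*g)&(r>2*b)&(P[...,2]>.18)&(P[...,2]<.23);p=P[m]
  if len(p): w=np.median(p,0)[:2]-AX;print(n,m.sum(),np.median(p,0),np.degrees(np.arctan2(w[1],w[0])))
E
```

```text
t 18.7 p [0.5938 0.1454 0.1846] r 0.0402 ang 115.3 jaw -156.6 F [-3.8  0.4 -2.7] M [0.03 0.9  0.6 ] tau 0.737 w 0.119 q7 -2.35
side 3 [0.63110421 0.05947104 0.20403956] -67.90736034205825
scene 11 [0.60043672 0.06537016 0.20414212] -103.61005997856431
```

Fitted torque is about 0.70 N m, 0.30 above the free value of 0.40, which gives about 60 N. The angle model gives about 63 N. I'll stop here, release and retreat.

carry_out --steps '[0.5,0,0,0,0,0.5,0,0,0,0,0.5,0,0,0,0,0.5,0,0,0,0,0.5,0,0,0.4,0,0.5,0,0,0.8,0,0.5,0,0,1,0,0.5,0,0,1,0]'

```text
clock: 19.6
position: [0.5962, 0.1442, 0.2882]
ee_rot: [-0.991, -1.508, 1.5]
force: [0.7, -0.1, 0.0]
width: 0.5
```

carry_out --steps '[0.5,-0.6,0.3,0.5,0.5,0.5,-0.8,0.3,0.5,0.7,0.5,-0.8,0.3,0.5,0.7,0.5,-0.8,0.3,0.5,0.7,0.5,-0.8,0.3,0.5,0.7]'

```text
clock: 20.1
position: [0.514, 0.1755, 0.3345]
ee_rot: [-0.588, -1.874, 1.872]
force: [0.1, -1.0, 0.5]
width: 0.499
```

carry_out --steps '[0.5,-0.5,0.9,0,0.5,0.5,-0.5,0.9,0,0.5,0.5,-0.5,0.9,0,0.5,0.5,-0.5,0.9,0,0.5]'

```text
clock: 20.5
position: [0.4638, 0.2662, 0.334]
ee_rot: [-0.23, -2.105, 2.106]
force: [0.5, -0.8, 0.4]
width: 0.5
```

```bash
python3 - <<'E'
from h import *
tq()
c=cam('side');c2=cam('scene')
yp=np.array([np.sin(.087),np.cos(.087)])
for n,c in(('side',c),('scene',c2)):
  P=cloud(c);r,g,b=[c[0][...,i].astype(int) for i in range(3)]
  m=(r>2*g)&(r>2*b)&(P[...,2]>.18)&(P[...,2]<.23);p=P[m]
  if len(p): w=np.median(p,0)[:2]-AX;print(n,m.sum(),np.median(p,0),np.degrees(np.arctan2(w[1],w[0])))
  m=(P[...,2]>.195)&(P[...,2]<.216)&(np.hypot(P[...,0]-AX[0],P[...,1]-AX[1])<.058);q=P[m][:,:2]-AX;q=q[np.hypot(*q.T)>.022]
  e=np.linalg.svd(q-q.mean(0))[2][0];print('bar line',np.degrees(np.arctan2(e[1],e[0])))
  m=(b>1.6*r)&(b>60)&(P[...,2]>.03)&(P[...,2]<.09)&(abs(P[...,0]-.6)<.04)&(P[...,1]<.05);print('tab',np.median(P[m],0),P[m][:,1].min())
a=cv2.resize(c[0][:,:,::-1][180:340,260:440],(400,355));
b=cv2.imread('pics/side0.png');save(cam('side'),'s9.png',(200,140,500,460),1.6)
E
```

```text
t 20.5 p [0.4638 0.2662 0.334 ] r 0.2154 ang 133.1 jaw -102.5 F [ 0.5 -0.8  0.4] M [-0.08  0.24 -0.05] tau -0.017 w 0.5 q7 -2.06
side 12 [0.62909873 0.05839806 0.20447282] -70.31945705996414
bar line -63.558098131207714
tab [ 0.59897397 -0.01929262  0.05794598] -0.02370176218850839
scene 21 [0.59815093 0.06370241 0.20784034] -105.8364636885751
bar line -65.26324847846396
tab [ 0.61479729 -0.01538256  0.06857204] -0.018493154256663702
```

View pics/s9.png

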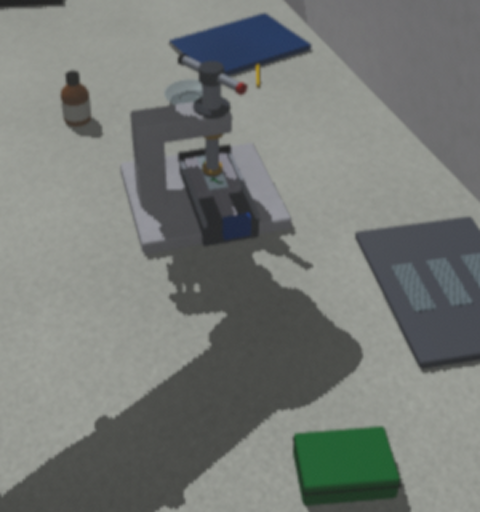

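The pad is down on the slide, and the carrier is home with the tab unmoved. The bar points at about −65° as left, and the bottle, dish and slide box are untouched.

```bash
python3 -c "
from cell import arm
arm.sign_off()"
```

```text
the job is handed in; nothing more can be done
```

I pushed the carrier home by its tab and wound the T-handle clockwise until the pad pressed on the slide with about 60 N by estimate. I then released it, backed the arm clear and handed the job in at about 20.7 s.

- **Carrier:** it slid with 3–4 N until the stop, where the force rose to 23 N. With the arm backed off, the plate's edges measured 40 mm either side of the screw axis, which is the home position. The tab had not moved when I checked again at the end.
- **Handle:** I turned it 180° by the red end, then about 187° by the black end.
- **Pad force:** free torque was about 0.40 N m, and the pad touched roughly 5.4 rad after the start. A line fitted through the torque readings gives about 0.70 N m at the end, or about 60 N. The expected rise per radian gives about 63 N.
- **Uncertainty:** the readings were noisy. The last two taken while turning imply 46 N and 66 N, and the fitted slope came out a little below the expected one. Camera views put the bar at −64° to −65°, against −66.6° from the gripper, worth about 2 N. The red cap's angle was not usable as a check: the two cameras gave −70° and −106°.
- **Surroundings:** in the last view the bottle, dish and slide box looked undisturbed. I did not measure their positions again. The arm was touching nothing.

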